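# Change over the sample trays

## Robot

A 7-joint arm with a two-finger parallel gripper is mounted at the origin on a cart in front of the work surface, level with it; the furniture and walls round the work are solid. World frame = base frame: x ahead of the robot, y to its left, z up, the work surface at z = 0. Lengths are in m, angles in rad, forces in N, time in s.
With the tool pointing down it reaches from about 0.4 to 0.875 m from the base axis. Payload 19.3 kg.
Tool frame: the origin (TCP) lies at the very end of the fingers, on their centre line; the grasp point (between the pads) lies bot.tcp_to_grasp behind it (bot.tcp_to_grasp is the distance from the TCP to the grasp point, in m); z points along the fingers, y is the direction in which the jaws open and shut (so a half turn about z gives the same grasp; the last joint's range is limited). The gripper opens to 85 mm and grips with 20 to 120 N. Pads are 22 mm wide; open, the fingers measure 114 mm over their backs; the gripper's body (76 mm by 85 mm) begins 54 mm behind the grasp point. The pads swing forward as they close: fully open they stand 13 mm farther back than shut.
Start: joints at [-1.365, 0.521, -0.036, 1.599, 0.021, 1.021, -0.113], TCP at [0.17, 0.601, 0.231] pointing down, gripper open.
Joint ranges: [-2.91, 2.91], [-0.3, 2.13], [-1.5, 1.42], [0.17, 2.43], [-1.26, 4.41], [0.16, 1.93], [-2.52, 2.52]. Speed limits (rad/s): [1.89, 1.89, 2.39, 2.39, 3.01, 3.01, 3.01].

## Interface

Orientations are given as [roll, pitch, yaw] about the fixed x, y, z axes, in that order (R = Rz(yaw) Ry(pitch) Rx(roll)).
In Python, from workcell import bot gives the robot as it stands.
- The arm moves only by the tool servo_tool, never from a script. Its argument "targets" is a list of rows, each a list of 2 entries, a list of its own where there are three numbers: the shift along the tool's x, y, z in units of 0.05 m (1.0 is 0.05 m), then the turn about the tool's z in units of 5 degrees (1.0 is 5 degrees). A call has 1 to 12 rows; each row shifts and turns the commanded pose from where the row before left it, along the tool's axes as they then stand; what a row does not reach is not made up. A row lasts 1/8 s, in which the tool goes at most 62.5 mm and 10.7 degrees, less where a joint would pass 70% of its speed; a pose out of reach is approached as far as the arm can. A call with a number of a shift or a turn outside -1 to 1 is refused whole. A call with a gripper value outside its range is refused whole. "gripper" is the opening, from -1 (shut) to 1 (fully open), so that 0 is half open, set as the call begins (left out, the last holds). The fingers move at their own pace and stop on an object; "newtons" is the grip in N (left out, the last holds). Time passes only in rows, so rows that do not move let the fingers close. It gives the time, the measured TCP pose, the force and the opening at its end, in the units of the state.
- bot.observe(): the state, without advancing time (a new reading comes with each control period).
- bot.grab_frame(name): name is "scene" or "top"; returns the picture (384x512x3 uint8, blue, green, red); there is no depth.
- bot.get_calibration(name): a dict with "fx", "fy", "cx", "cy" (pixels), "pose" (4x4, takes a point from camera to world coordinates). Camera axes: x right, y up, looking along -z (the intrinsics and any distortion apply to the point x, -y, -z); pixel columns grow to the right and rows downward; lengths in m; the calibration is good to about 2 mm. A picture is of the moment at which its call begins. get_calibration takes no time and is no camera call.
- bot.job_done(): hands the job in, once; it reports no verdict.
The state is a dict: "clock": time; "qpos": joint angles; "qd": joint speeds; "joint_efforts": joint torques, N m; "position": TCP position; "tool_rot": TCP orientation; "force": force on the tool from outside, world axes, zero at the start; "moment": the same for the moment, N m; "grip_width": finger opening in m.
Only numpy, scipy, OpenCV 4.12 (cv2) and the standard library are available. Lean on these libraries where they do the work, as an engineer would, in place of code of your own. Each camera call takes 0.05 s, during which the arm holds its last target.

## Task

Only one sample tray may be out at a time. Push the empty tray, which stands part-way out, fully home from its front; then hook a fingertip behind the upright lip of the other tray, the one carrying two sample pots, and draw it all the way out to its stop. Do not pinch a lip, do not touch, lift or upset the pots, and leave the things standing about where they are.

Things in the scene. Friction and masses are not known exactly. Their poses are not given: they have to be found in the camera images.
- empty_dock: Low grey tray dock whose white tray is empty and stands part-way out; left or right of the other dock. Fixed. Origin under its centre at worktop level; its -x axis points out of its open front, the way the tray is drawn. Base x -80 to +90 mm, y +-63 mm; side rails (y 51 to 63 mm each side) reach z = 30 mm, back wall (x 82 to 90 mm) z = 46 mm.
- pot_dock: Low grey tray dock, same make, whose white tray is shut and carries two sample pots. Fixed. Origin under its centre at worktop level; its -x axis points out of its open front, the way the tray is drawn. Base x -80 to +90 mm, y +-63 mm; side rails (y 51 to 63 mm each side) reach z = 30 mm, back wall (x 82 to 90 mm) z = 46 mm.
- empty_tray (a joint): Drawer-like slide of the empty tray, metres: 0 = fully home, 0.100 = fully out against its stop. It runs along the dock's -x with about 3 N of friction and stays where it is left. It starts 0.05 to 0.085 out.
- pot_tray (a joint): Drawer-like slide of the tray with the pots, metres: 0 = fully home, 0.100 = fully out against its stop. It runs along the dock's -x with about 3 N of friction and stays where it is left. It starts at 0.
- empty_lip (a point): Middle of the top edge of the empty tray's lip: upright, across the tray's front end, 100 mm wide, 8 mm thick, top 44 mm above the worktop, 24 mm above the tray floor. Tray home: front face at x = -92, rear face at x = -84 mm in the dock's frame. Behind it 62 mm of bare tray floor, then a 12 mm high fence.
- pot_lip (a point): Middle of the top edge of the pot tray's lip: upright, across the tray's front end, 100 mm wide, 8 mm thick, top 44 mm above the worktop, 24 mm above the tray floor. Tray home: front face at x = -92, rear face at x = -84 mm in the dock's frame. Behind it 62 mm of bare tray floor, then a 12 mm high fence.
- pot_a_mid (a point): Centre of a white sample pot with a yellow screw cap, 29 mm in diameter, 46 mm high, loose on the bed of the shut tray; its z axis is its own axis. Not to be touched.
- pot_b_mid (a point): Centre of a white sample pot with a red screw cap, 29 mm in diameter, 46 mm high, loose on the bed of the shut tray; its z axis is its own axis. Not to be touched.
- jar_mid (a point): Centre of an empty clear beaker, 58 mm in diameter, 70 mm high, standing to the left of the left dock. Bystander.
- stopper_mid (a point): Centre of a black rubber stopper, 29 mm in diameter, 30 mm high, standing between the right dock and the centrifuge. Bystander.
- tape: Small white roll of tape lying flat, 54 mm in diameter, 15 mm high, between the right dock and the centrifuge; origin under its centre. Bystander.

How it is judged:
On the way, in this order (a step that is already met when the one before it is completed fails the run):
1. the empty tray is pushed fully home (within 4 mm) (value of joint empty_tray below 0.004 m), for 0.2 s.
2. a finger bears on the rear of the pot tray's lip as the tray is drawn (past 20 mm) (value of joint pot_tray above 0.02 m and contact force between the fingers and pot_lip_back above 0.5 N), for 0.1 s.
3. the pot tray is out to its stop (within 6 mm) (value of joint pot_tray above 0.094 m), for 0.2 s.
At the end, for the whole second after the job is handed in: The empty tray is home within 5 mm, the tray with the pots is drawn out to within 6 mm of its 100 mm stop, and both pots stand upright (within 0.15 rad) on its bed (value of joint empty_tray below 0.005 m and value of joint pot_tray above 0.094 m and angle between each of pot_a_mid, pot_b_mid's own z axis and vertical below 0.15 rad and x of pot_a_mid in the frame of pot_lip between 0.065 and 0.17 m and height (world z) of pot_a_mid between 0.038 and 0.048 m and x of pot_b_mid in the frame of pot_lip between 0.065 and 0.17 m and height (world z) of pot_b_mid between 0.038 and 0.048 m); the robot touches nothing.
It fails at once if both trays out together (pot tray more than 15 mm while the empty one is more than 10 mm out) (value of joint pot_tray above 0.015 m and value of joint empty_tray above 0.01 m).
It fails at once if the pot tray's lip is pressed on its front face with more than 1.5 N (pinched) (contact force between the fingers and pot_lip_face above 1.5 N).
It fails at once if the empty tray's lip is pressed on its rear face with more than 1.5 N (pinched) (contact force between the fingers and empty_lip_back above 1.5 N).
It fails at once if a sample pot is touched (over 0.5 N), lifted over 10 mm or tipped over 0.4 rad (contact force between any of the arm, the fingers and pot_a above 0.5 N or height (world z) of any of pot_a_mid, pot_b_mid above 0.053 m or angle between any of pot_a_mid, pot_b_mid's own z axis and vertical above 0.4 rad or contact force between any of the arm, the fingers and pot_b above 0.5 N).
It fails at once if the beaker, the stopper or the roll of tape is moved more than 20 mm (distance of any of jar_mid, stopper_mid, tape from where it was at the start of the episode above 0.02 m).
It also fails if it takes over 51 s, if anything falls off the work surface, if the arm or the gripper's body presses on something with over 40 N, if the wrist force passes 120 N, or if a joint passes its speed limit or range.

## Working session

There is one attempt and no reset: what is moved stays moved. The work goes in short steps, Python scripts to look and compute and a tool call to move; the robot and the scene stay as the last step left them, time stands still between calls to the robot, and variables do not carry over. Pictures are saved under pics/ and viewed, and the job is handed in when it is done.

Besides the shell and the picture viewer there is one more tool, called after ">>>" as name([rows], argument=value, ...), one row to a line, values as JSON. servo_tool: Moves the arm, as the interface text tells. Its arguments: {"type":"object","properties":{"targets":{"type":"array","items":{"type":"array"}},"gripper":{"type":"number"},"newtons":{"type":"number"}},"required":["targets"]}

```bash
ls; mkdir -p pics
python3 - <<'E'
from workcell import bot
import cv2
print(bot.observe())
print(bot.tcp_to_grasp)
for n in("scene","top"):
    c=bot.get_calibration(n);print(n,c)
    cv2.imwrite(f"pics/{n}0.png",bot.grab_frame(n))
E
```

```text
pics
{'clock': 0.0, 'qpos': array([-1.36521103,  0.52203192, -0.03630148,  1.60001359,  0.02116504,
        1.02107025, -0.112824  ]), 'qd': array([ 0.00061122, -0.00034121, -0.00089766,  0.00030054, -0.00015392,
       -0.00215846, -0.00131574]), 'joint_efforts': array([ 1.02288239e-03, -9.27113271e+01,  1.98077068e+00, -3.69916248e+01,
        1.79238390e-02,  8.47980904e-03, -5.36359096e-06]), 'position': array([0.17013809, 0.60104724, 0.23071284]), 'tool_rot': array([-3.14045493e+00,  6.38053136e-05,  2.86573276e+00]), 'force': array([0.43180419, 0.40674031, 0.74648884]), 'moment': array([-0.04806791, -0.0302834 , -0.01160745]), 'grip_width': 0.08553701579317503}
0.0187
scene {'fx': 447.96978077389593, 'fy': 447.96978077389593, 'cx': 265.447558383904, 'cy': 184.4828687356991, 'pose': array([[-0.28252697,  0.49593151, -0.82111537, -0.13747314],
       [-0.95912652, -0.13179974,  0.25040996,  0.49748738],
       [ 0.0159634 ,  0.85830109,  0.51289805,  0.51382799],
       [ 0.        ,  0.        ,  0.        ,  1.        ]])}
top {'fx': 474.44162276740184, 'fy': 474.44162276740184, 'cx': 257.82616717778967, 'cy': 192.46999957797337, 'pose': array([[ 0.0223781 ,  0.99284942, -0.11725723,  0.46505634],
       [-0.99936925,  0.02545005,  0.02476671,  0.28441936],
       [ 0.02757382,  0.11662904,  0.9927927 ,  1.09678414],
       [ 0.        ,  0.        ,  0.        ,  1.        ]])}
```

View pics/scene0.png

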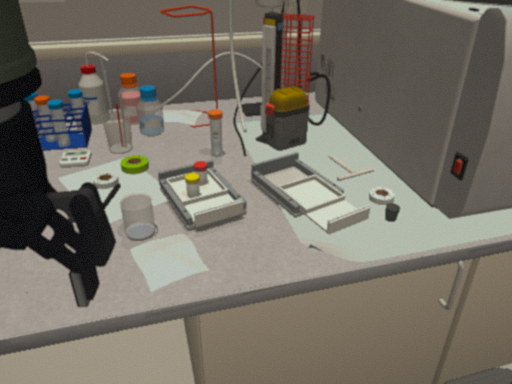

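View pics/top0.png

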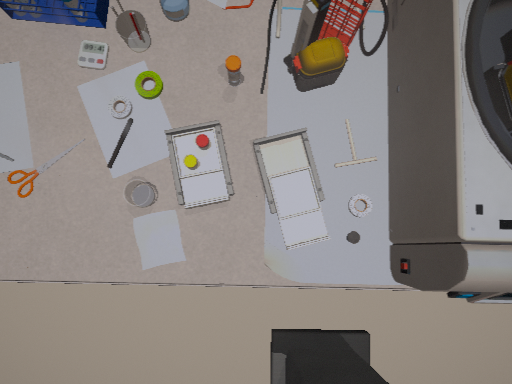

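The left dock carries the pots: yellow cap at about (191,161) and red at (203,142) in top. The right dock is the empty one, with its lip near (305,243). The beaker is at (141,194), the stopper at (353,237) and the tape at (361,205). I'll enlarge the picture to measure.

Run:
```python
import cv2
t=cv2.imread("pics/top0.png")
cv2.imwrite("pics/crop_t0.png",cv2.resize(t[115:255,155:335],None,fx=4.2,fy=4.2,interpolation=cv2.INTER_CUBIC))
s=cv2.imread("pics/scene0.png")
cv2.imwrite("pics/crop_s0.png",cv2.resize(s[140:250,150:380],None,fx=3.4,fy=3.4,interpolation=cv2.INTER_CUBIC))
```

```text
(no output)
```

View pics/crop_t0.png

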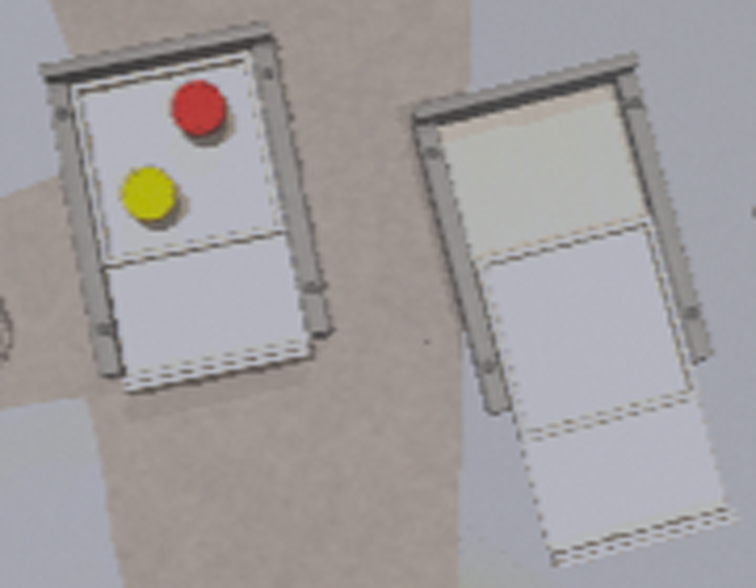

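View pics/crop_s0.png

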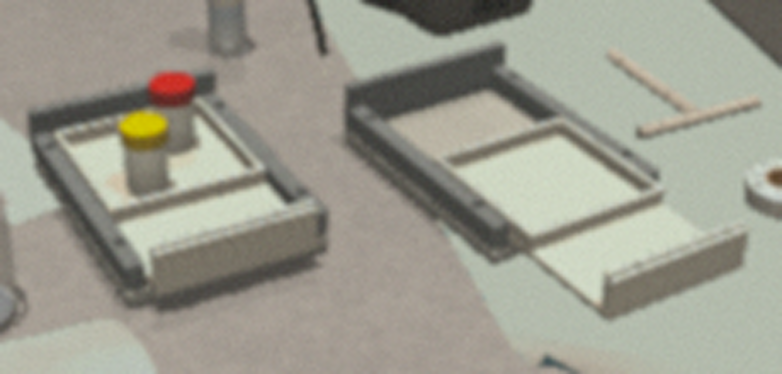

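```bash
cat > h.py <<'E'
import numpy as np, cv2
from workcell import bot
def ray(n,u,v,z):
    c=bot.get_calibration(n);P=c["pose"]
    d=P[:3,:3]@np.array([(u-c["cx"])/c["fx"],-(v-c["cy"])/c["fy"],-1.0])
    o=P[:3,3];return o+d*(z-o[2])/d[2]
def proj(n,p):
    c=bot.get_calibration(n);P=c["pose"]
    q=P[:3,:3].T@(np.array(p)-P[:3,3]);return c["cx"]+c["fx"]*q[0]/-q[2],c["cy"]+c["fy"]*-q[1]/-q[2]
E
python3 - <<'E'
from h import *
np.set_printoptions(precision=4,suppress=True)
f=lambda x,y:(x/4.2+155-.4,y/4.2+115-.4)
g=lambda x,y:(x/3.4+150-.35,y/3.4+140-.35)
D={'L':dict(bl=(41,70,.046),br=(270,25,.046),fl=(103,378,.03),fr=(330,332,.03),ll=(127,390,.044),lr=(313,352,.044)),
'R':dict(bl=(413,103,.046),br=(634,55,.046),fl=(488,412,.03),fr=(712,352,.03),ll=(555,562,.044),lr=(733,520,.044))}
S={'L':dict(ll=(152,252,.044),lr=(322,205,.044),bl=(30,118,.046),br=(213,75,.046)),'R':dict(ll=(606,280,.044),lr=(746,232,.044),bl=(347,92,.046),br=(503,46,.046))}
for n in 'LR':
  for nm,DD,ff in(("top",D,f),("scene",S,g)):
    p={k:ray(nm,*ff(x,y),z) for k,(x,y,z) in DD[n].items()}
    print(n,nm,{k:v[:2].round(4).tolist() for k,v in p.items()})
    a=p['br']-p['bl'];l=p['lr']-p['ll']
    print(' back w',np.linalg.norm(a),'yaw',np.degrees(np.arctan2(a[0],-a[1])),'lip w',np.linalg.norm(l),np.degrees(np.arctan2(l[0],-l[1])))
    bm=(p['bl']+p['br'])/2;lm=(p['ll']+p['lr'])/2;e=bm-lm
    print(' backmid',bm,'lipmid',lm,'dist',np.linalg.norm(e[:2]),'dir',np.degrees(np.arctan2(e[1],e[0])))
    if 'fl' in p:print(' sides',[np.degrees(np.arctan2(*(p['b'+s]-p['f'+s])[[1,0]])) for s in 'lr'],[np.linalg.norm((p['b'+s]-p['f'+s])[:2]) for s in 'lr'])
for nm,u,v,z in [('jar',141,194,.03),('stop',353,237,.03),('tape',361,205,.015),('yel',*f(149,193),.066),('red',*f(199,107),.066)]: print(nm,ray("top",u,v,z))
E
```

```text
L top {'bl': [0.7225, 0.4719], 'br': [0.7509, 0.3501], 'fl': [0.5591, 0.4341], 'fr': [0.5869, 0.3135], 'll': [0.5518, 0.4193], 'lr': [0.5744, 0.3218]}
 back w 0.12501314722107115 yaw 13.130440948440526 lip w 0.10004300870929995 13.079901445741587
 backmid [0.7367 0.411  0.046 ] lipmid [0.5631 0.3705 0.044 ] dist 0.17828353608945577 dir 13.117488985347464
 sides [np.float64(13.008288915811686), np.float64(12.591240774805854)] [np.float64(0.1677833501470894), np.float64(0.16804697620610715)]
L scene {'ll': [0.5477, 0.4238], 'lr': [0.5693, 0.3239], 'bl': [0.709, 0.4746], 'br': [0.7362, 0.3552]}
 back w 0.1224444640004729 yaw 12.8229737255369 lip w 0.10224010617493312 12.205440122445998
 backmid [0.7226 0.4149 0.046 ] lipmid [0.5585 0.3739 0.044 ] dist 0.1690876545168022 dir 14.033093127149563
R top {'bl': [0.7102, 0.272], 'br': [0.7402, 0.153], 'fl': [0.5459, 0.2275], 'fr': [0.5813, 0.107], 'll': [0.4667, 0.1915], 'lr': [0.4908, 0.0976]}
 back w 0.12268949401608856 yaw 14.130956770806314 lip w 0.0969370022588164 14.423177995482257
 backmid [0.7252 0.2125 0.046 ] lipmid [0.4788 0.1446 0.044 ] dist 0.25564719758227167 dir 15.407797680585933
 sides [np.float64(15.131239028987933), np.float64(16.157944909472388)] [np.float64(0.17025965701198126), np.float64(0.16539332228384457)]
R scene {'ll': [0.4595, 0.1966], 'lr': [0.4814, 0.1029], 'bl': [0.6916, 0.2767], 'br': [0.7277, 0.1574]}
 back w 0.12466290988381884 yaw 16.840381300642388 lip w 0.09630425721731888 13.179112090667193
 backmid [0.7097 0.217  0.046 ] lipmid [0.4705 0.1497 0.044 ] dist 0.24847222903103192 dir 15.713772822000795
jar [0.5809 0.5204 0.03  ]
stop [0.4956 0.0412 0.03  ]
tape [0.5699 0.0191 0.015 ]
yel [0.6536 0.4091 0.066 ]
red [0.7002 0.3847 0.066 ]
```

>>> servo_tool([
  [[0, 0, 0], -1],
  [[0, 0, 0], -1],
  [[0, 0, 0], -1],
  [[0, 0, 0], -1],
  [[0, 0, 0], -1],
  [[0, 0, 0], -1],
  [[0, 0, 0], -0.16],
  [[0, 0, 0], 0],
], gripper=-1, newtons=40)

```text
clock: 1.1
position: [0.1703, 0.6013, 0.2311]
tool_rot: [-3.141, -0.0, -2.882]
force: [0.2, -0.1, -0.2]
grip_width: 0.0
```

```bash
cat >> h.py <<'E'
from scipy.spatial.transform import Rotation as Ro
def delta(goal):
    o=bot.observe();R=Ro.from_euler('xyz',o["tool_rot"]).as_matrix()
    d=R.T@(np.array(goal)-o["position"]);print("pos",o["position"].round(4),"rot",np.degrees(o["tool_rot"]).round(2),"F",o["force"].round(1),"w",round(o["grip_width"],4),"t",o["clock"],"delta units",(d/.05).round(3))
E
python3 -c "
from h import *
delta((.43,.132,.20)); delta((.43,.132,.023))"
```

```text
pos [0.1703 0.6013 0.2311] rot [-1.7999e+02 -1.0000e-02 -1.6510e+02] F [ 0.2 -0.1 -0.2] w 0.0 t 1.1 delta units [ -2.607 -10.405   0.625]
pos [0.1703 0.6013 0.2311] rot [-1.7999e+02 -1.0000e-02 -1.6510e+02] F [ 0.2 -0.1 -0.2] w 0.0 t 1.1 delta units [ -2.608 -10.405   4.165]
```

>>> servo_tool([
  [[-0.217, -0.867, 0], 0],
  [[-0.217, -0.867, 0], 0],
  [[-0.217, -0.867, 0], 0],
  [[-0.217, -0.867, 0], 0],
  [[-0.217, -0.867, 0], 0],
  [[-0.217, -0.867, 0], 0],
  [[-0.217, -0.867, 0], 0],
  [[-0.217, -0.867, 0], 0],
  [[-0.217, -0.867, 0], 0],
  [[-0.217, -0.867, 0], 0],
  [[-0.217, -0.867, 0], 0],
  [[-0.217, -0.867, 0], 0],
])

```text
clock: 2.6
position: [0.4312, 0.1313, 0.2315]
tool_rot: [3.141, 0.001, -2.882]
force: [1.0, -0.4, -0.5]
grip_width: -0.0001
```

```bash
python3 -c "
from h import *
delta((.43,.132,.08)); delta((.43,.132,.025))"
```

```text
pos [0.4312 0.1313 0.2315] rot [ 1.7999e+02  3.0000e-02 -1.6510e+02] F [ 1.  -0.4 -0.5] w -0.0001 t 2.6 delta units [0.021 0.02  3.03 ]
pos [0.4312 0.1313 0.2315] rot [ 1.7999e+02  3.0000e-02 -1.6510e+02] F [ 1.  -0.4 -0.5] w -0.0001 t 2.6 delta units [0.022 0.02  4.13 ]
```

>>> servo_tool([
  [[0, 0, 0.8], 0],
  [[0, 0, 0.8], 0],
  [[0, 0, 0.8], 0],
  [[0, 0, 0.7], 0],
  [[0, 0, 0.5], 0],
  [[0, 0, 0.5], 0],
  [[0, 0, 0], 0],
])

```text
clock: 3.48
position: [0.4298, 0.1323, 0.0253]
tool_rot: [-3.141, -0.003, -2.881]
force: [-0.7, -0.0, 0.7]
grip_width: -0.0002
```

Run:
```python
from h import *
delta((.43,.132,.025))
t=bot.grab_frame("top");s=bot.grab_frame("scene")
cv2.imwrite("pics/s1.png",np.hstack([cv2.resize(t[115:385,155:380],None,fx=1.6,fy=1.6),cv2.resize(s[140:384,150:380],(400,432))]))
```

```text
pos [0.4298 0.1323 0.0253] rot [-1.7997e+02 -1.5000e-01 -1.6506e+02] F [-0.7 -0.   0.7] w -0.0002 t 3.475 delta units [-0.003 -0.006  0.005]Traceback (most recent call last):
  File "<stdin>", line 4, in <module>
    return _nx.concatenate(arrs, 1, dtype=dtype, casting=casting)
           ~~~~~~~~~~~~~~~^^^^^^^^^^^^^^^^^^^^^^^^^^^^^^^^^^^^^^^
ValueError: all the input array dimensions except for the concatenation axis must match exactly, but along dimension 0, the array at index 0 has size 430 and the array at index 1 has size 432
```

```bash
cat >> h.py <<'E'
def snap(n):
    t=bot.grab_frame("top");s=bot.grab_frame("scene")
    cv2.imwrite(n,np.hstack([cv2.resize(t[115:335,155:355],(400,440)),cv2.resize(s[130:284,150:290+110],(400,246)) if 0 else cv2.resize(s[120:320,150:332+68],(400,440))[:, :]]))
E
python3 - <<'E'
from h import *
snap("pics/s1.png")
E
```

```text
(no output)
```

View pics/s1.png

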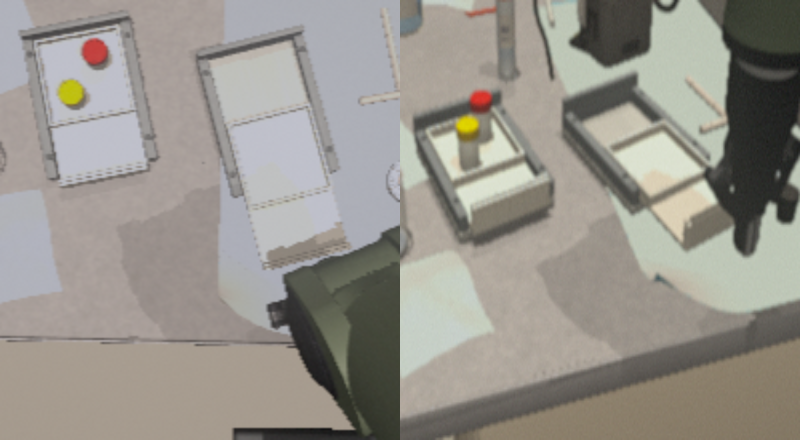

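The closed finger stands in front of the empty tray's lip, near (745,245) in the right half. I'll push now.

>>> servo_tool([
  [[-0.2, 0, 0], 0],
  [[-0.2, 0, 0], 0],
  [[-0.2, 0, 0], 0],
  [[-0.1, 0, 0], 0],
  [[-0.1, 0, 0], 0],
  [[-0.1, 0, 0], 0],
])

```text
clock: 4.42
position: [0.4739, 0.1442, 0.0262]
tool_rot: [-3.142, -0.001, -2.88]
force: [-2.9, -0.5, 0.9]
grip_width: 0.0
```

>>> servo_tool([
  [[-0.15, 0, 0], 0],
  [[-0.15, 0, 0], 0],
  [[-0.15, 0, 0], 0],
  [[-0.15, 0, 0], 0],
  [[-0.15, 0, 0], 0],
  [[-0.15, 0, 0], 0],
])

```text
clock: 5.18
position: [0.518, 0.156, 0.0263]
tool_rot: [-3.142, -0.0, -2.88]
force: [-4.6, 2.1, 1.1]
grip_width: 0.0002
```

Run:
```python
from h import *
c,s=np.cos(np.radians(15)),np.sin(np.radians(15))
p=bot.observe()["position"];print("fwd",(p[0]-.4298)*c+(p[1]-.1323)*s,"lat",-(p[0]-.4298)*s+(p[1]-.1323)*c)
delta(p);snap("pics/s2.png")
```

```text
fwd 0.09132883552045784 lat 4.305561927603688e-05
pos [0.518  0.156  0.0263] rot [-180.   -0. -165.] F [-4.6  2.1  1.1] w 0.0002 t 5.175 delta units [0. 0. 0.]
```

View pics/s2.png

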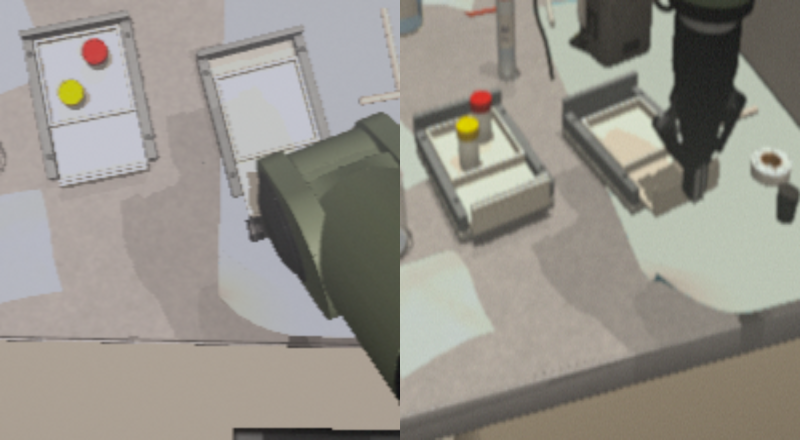

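>>> servo_tool([
  [[-0.1, 0, 0], 0],
  [[-0.1, 0, 0], 0],
  [[-0.1, 0, 0], 0],
])

```text
clock: 5.65
position: [0.5323, 0.1597, 0.0263]
tool_rot: [-3.141, -0.0, -2.88]
force: [-2.8, -0.6, 0.6]
grip_width: -0.0003
```

>>> servo_tool([
  [[-0.06, 0, 0], 0],
  [[-0.06, 0, 0], 0],
])

```text
clock: 5.9
position: [0.5379, 0.1613, 0.0263]
tool_rot: [-3.142, -0.0, -2.88]
force: [-9.6, -1.5, 3.5]
grip_width: 0.0003
```

>>> servo_tool([
  [[-0.05, 0, 0], 0],
  [[0, 0, 0], 0],
])

```text
clock: 6.15
position: [0.5379, 0.1613, 0.026]
tool_rot: [-3.141, -0.005, -2.88]
force: [-18.2, -3.1, 12.4]
grip_width: -0.0003
```

>>> servo_tool([
  [[0, 0, 0], 0],
  [[0.2, 0, 0], 0],
  [[0.3, 0, 0], 0],
  [[0, 0, -0.8], 0],
  [[0, 0, -1], 0],
  [[0, 0, -1], 0],
  [[0, 0, 0], 0],
])

```text
clock: 7.02
position: [0.5181, 0.156, 0.17]
tool_rot: [3.141, 0.007, -2.88]
force: [1.1, -0.1, -0.5]
grip_width: -0.0001
```

Run:
```python
from h import *
delta((.6,.38,.165));snap("pics/s3.png")
```

```text
pos [0.5181 0.156  0.17  ] rot [ 179.96    0.41 -165.03] F [ 1.1 -0.1 -0.5] w -0.0001 t 7.025 delta units [-2.739  3.903  0.122]
```

View pics/s3.png

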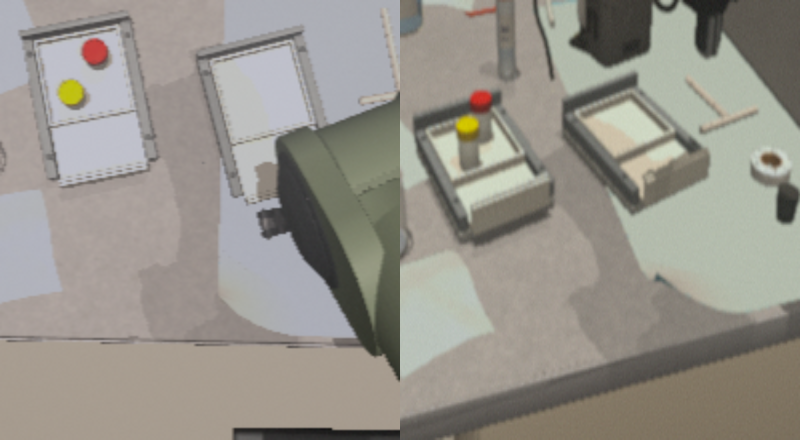

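The empty tray is now shut (fence and lip are flush at (675,170), right half). Next I'll move above the bare floor behind the pot tray's lip.

>>> servo_tool([
  [[0, 0, 0], 0.4],
  [[0, 0.5, 0], 0],
  [[0, 0.5, 0], 0],
])

```text
clock: 7.5
position: [0.5044, 0.2045, 0.1652]
tool_rot: [-3.141, -0.002, -2.917]
force: [0.8, -0.6, -0.1]
grip_width: -0.0001
```

Run:
```python
from h import *
delta((.591,.3775,.17))
```

```text
pos [0.5044 0.2045 0.1652] rot [-1.7997e+02 -9.0000e-02 -1.6713e+02] F [ 0.8 -0.6 -0.1] w -0.0001 t 7.5 delta units [-2.46   2.988 -0.101]
```

>>> servo_tool([
  [[-0.5, 0.6, 0], 0],
  [[-0.5, 0.6, 0], 0],
  [[-0.5, 0.6, 0], 0],
  [[-0.5, 0.6, 0], 0],
  [[-0.46, 0.59, 0], 0],
  [[0, 0, 0], 0],
])

```text
clock: 8.25
position: [0.5904, 0.3799, 0.1641]
tool_rot: [3.142, -0.002, -2.914]
force: [-0.9, -0.7, 0.3]
grip_width: -0.0001
```

>>> servo_tool([
  [[0, 0, 0.6], 0],
  [[0, 0, 0.6], 0],
  [[0, 0, 0.4], 0],
  [[0, 0, 0], 0],
])

```text
clock: 8.75
position: [0.5903, 0.3766, 0.0847]
tool_rot: [-3.14, -0.003, -2.915]
force: [-0.5, 0.1, 0.1]
grip_width: -0.0003
```

Run:
```python
from h import *
delta((.591,.3775,.027));snap("pics/s4.png")
```

```text
pos [0.5903 0.3766 0.0847] rot [-1.7993e+02 -1.5000e-01 -1.6704e+02] F [-0.5  0.1  0.1] w -0.0003 t 8.75 delta units [-0.02   0.015  1.153]
```

View pics/s4.png

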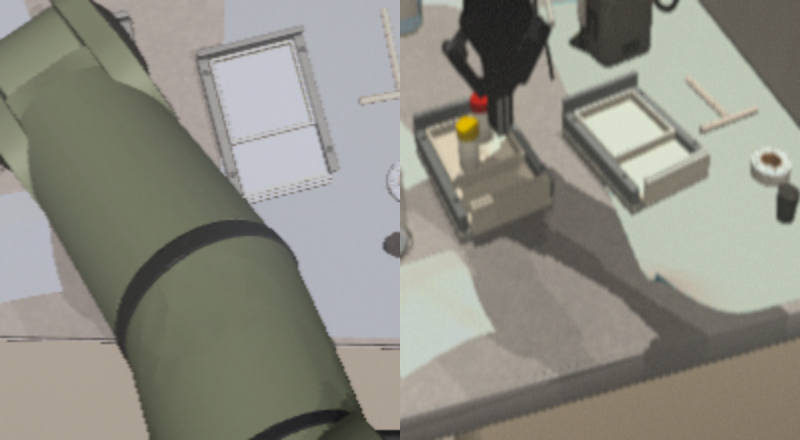

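>>> servo_tool([
  [[0, 0, 0.3], 0],
  [[0, 0, 0.3], 0],
  [[0, 0, 0], 0],
])

```text
clock: 9.22
position: [0.5903, 0.377, 0.0546]
tool_rot: [-3.141, -0.002, -2.915]
force: [1.3, -0.8, -0.1]
grip_width: -0.0
```

Run:
```python
from h import *
delta((.591,.3775,.027))
s=bot.grab_frame("scene")
cv2.imwrite("pics/s5.png",cv2.resize(s[140:250,140:270],None,fx=5,fy=5,interpolation=cv2.INTER_CUBIC))
print([((np.array(proj("scene",p))-[140,140])*5).round() for p in [(.5903,.3766,.055),(.591,.3775,.021)]])
```

```text
pos [0.5903 0.377  0.0546] rot [-1.7995e+02 -1.3000e-01 -1.6700e+02] F [ 1.3 -0.8 -0.1] w -0.0 t 9.225 delta units [-0.018  0.007  0.552]
[array([376., 266.]), array([377., 339.])]
```

View pics/s5.png

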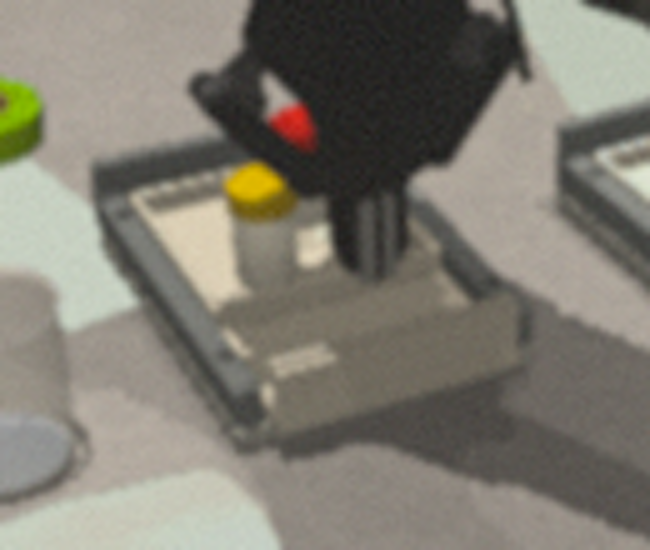

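>>> servo_tool([
  [[0, 0, 0.2], 0],
  [[0, 0, 0.1], 0],
  [[0, 0, 0], 0],
])

```text
clock: 9.65
position: [0.5908, 0.3774, 0.0408]
tool_rot: [-3.141, -0.001, -2.915]
force: [-0.4, -0.2, 0.8]
grip_width: 0.0004
```

>>> servo_tool([
  [[0, 0, 0.15], 0],
  [[0, 0, 0.1], 0],
  [[0, 0, 0], 0],
])

```text
clock: 10.02
position: [0.5908, 0.3774, 0.0283]
tool_rot: [-3.141, -0.001, -2.915]
force: [0.3, -0.3, 0.2]
grip_width: 0.0003
```

>>> servo_tool([
  [[0.08, 0, 0], 0],
  [[0.08, 0, 0], 0],
  [[0.08, 0, 0], 0],
])

```text
clock: 10.4
position: [0.579, 0.3748, 0.029]
tool_rot: [3.142, 0.0, -2.915]
force: [-0.2, -0.1, -0.1]
grip_width: -0.0003
```

>>> servo_tool([
  [[0.05, 0, 0.02], 0],
  [[0.06, 0, 0], 0],
  [[0.06, 0, 0], 0],
  [[0.06, 0, 0], 0],
])

```text
clock: 10.9
position: [0.5681, 0.3723, 0.0279]
tool_rot: [3.141, 0.0, -2.915]
force: [2.3, 1.5, 2.7]
grip_width: -0.0002
```

>>> servo_tool([
  [[0.06, 0, 0], 0],
  [[0.06, 0, 0], 0],
  [[0.06, 0, 0], 0],
  [[0.06, 0, 0], 0],
  [[0.06, 0, 0], 0],
  [[0.06, 0, 0], 0],
])

```text
clock: 11.65
position: [0.5504, 0.3682, 0.0278]
tool_rot: [3.141, 0.0, -2.915]
force: [4.1, 2.7, 2.1]
grip_width: 0.0001
```

Run:
```python
from h import *
delta((.591,.3775,.027));snap("pics/s6.png")
```

```text
pos [0.5504 0.3682 0.0278] rot [ 179.99    0.   -167.  ] F [4.1 2.7 2.1] w 0.0001 t 11.65 delta units [-0.833 -0.002  0.016]
```

View pics/s6.png

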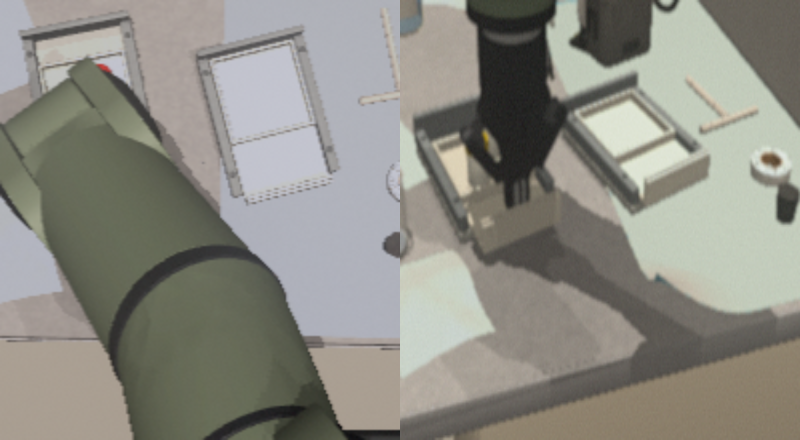

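>>> servo_tool([
  [[0.08, 0, 0], 0],
  [[0.08, 0, 0], 0],
  [[0.08, 0, 0], 0],
  [[0.08, 0, 0], 0],
  [[0.08, 0, 0], 0],
  [[0.08, 0, 0], 0],
  [[0.08, 0, 0], 0],
  [[0.08, 0, 0], 0],
  [[0.08, 0, 0], 0],
  [[0.08, 0, 0], 0],
  [[0.08, 0, 0], 0],
  [[0.08, 0, 0], 0],
])

```text
clock: 13.25
position: [0.5036, 0.3573, 0.0278]
tool_rot: [-3.142, 0.0, -2.915]
force: [3.4, 1.5, -2.6]
grip_width: 0.0
```

>>> servo_tool([
  [[0.08, 0, 0], 0],
  [[0.08, 0, 0], 0],
  [[0.08, 0, 0], 0],
  [[0.06, 0, 0], 0],
  [[0.05, 0, 0], 0],
])

```text
clock: 13.88
position: [0.4866, 0.3534, 0.0278]
tool_rot: [-3.142, -0.0, -2.915]
force: [3.6, 0.3, -3.7]
grip_width: -0.0001
```

>>> servo_tool([
  [[0.05, 0, 0], 0],
  [[0.05, 0, 0], 0],
])

```text
clock: 14.12
position: [0.4818, 0.3523, 0.0278]
tool_rot: [3.142, 0.0, -2.915]
force: [2.9, -0.2, -2.5]
grip_width: 0.0003
```

>>> servo_tool([
  [[0.05, 0, 0], 0],
  [[0.05, 0, 0], 0],
])

```text
clock: 14.38
position: [0.4813, 0.3522, 0.0283]
tool_rot: [3.14, 0.009, -2.916]
force: [37.1, 10.4, -28.2]
grip_width: -0.0002
```

>>> servo_tool([
  [[-0.08, 0, 0], 0],
  [[0, 0, 0], 0],
])

```text
clock: 14.62
position: [0.4816, 0.3521, 0.028]
tool_rot: [3.141, 0.001, -2.915]
force: [8.2, 1.4, -3.6]
grip_width: -0.0004
```

>>> servo_tool([
  [[-0.1, 0, 0], 0],
  [[-0.1, 0, 0], 0],
  [[0, 0, 0], 0],
  [[0, 0, -0.3], 0],
  [[0, 0, -0.6], 0],
  [[0, 0, -1], 0],
  [[0, 0, -1], 0],
  [[0, -1, 0], 0],
  [[0, -1, 0], 0],
  [[0, -1, 0], 0],
  [[0, -1, 0], 0],
  [[0, 0, 0], 0],
])

```text
clock: 16.12
position: [0.5364, 0.1554, 0.1739]
tool_rot: [-3.14, 0.001, -2.92]
force: [0.7, -0.6, -0.6]
grip_width: -0.0
```

>>> servo_tool([
  [[0, -0.8, 0], 0],
  [[0, -0.8, 0], 0],
  [[0, -0.8, 0], 0],
  [[0, 0, 0], 0],
])

```text
clock: 16.62
position: [0.563, 0.0402, 0.1736]
tool_rot: [-3.141, 0.001, -2.918]
force: [0.1, 1.2, -0.9]
grip_width: -0.0
```

Run:
```python
from h import *
delta((.591,.3775,.027));snap("pics/s7.png")
t=bot.grab_frame("top")
cv2.imwrite("pics/t7.png",cv2.resize(t[115:255,155:335],None,fx=4.2,fy=4.2,interpolation=cv2.INTER_CUBIC))
```

```text
pos [0.563  0.0402 0.1736] rot [-1.7995e+02  3.0000e-02 -1.6721e+02] F [ 0.1  1.2 -0.9] w -0.0 t 16.625 delta units [-2.039  6.457  2.927]
```

View pics/s7.png

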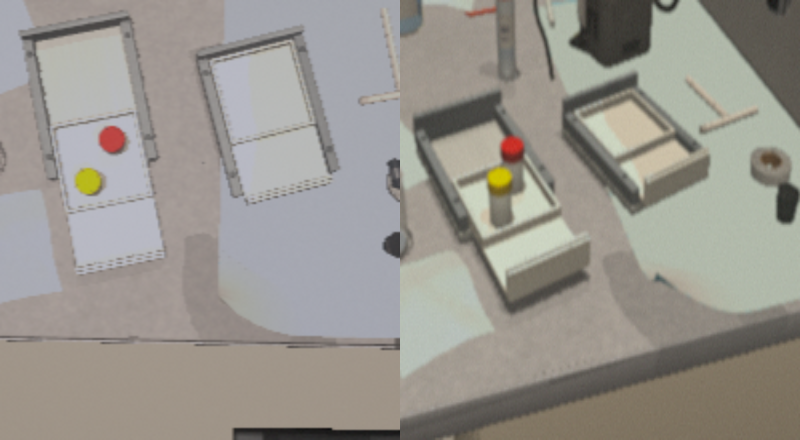

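View pics/t7.png

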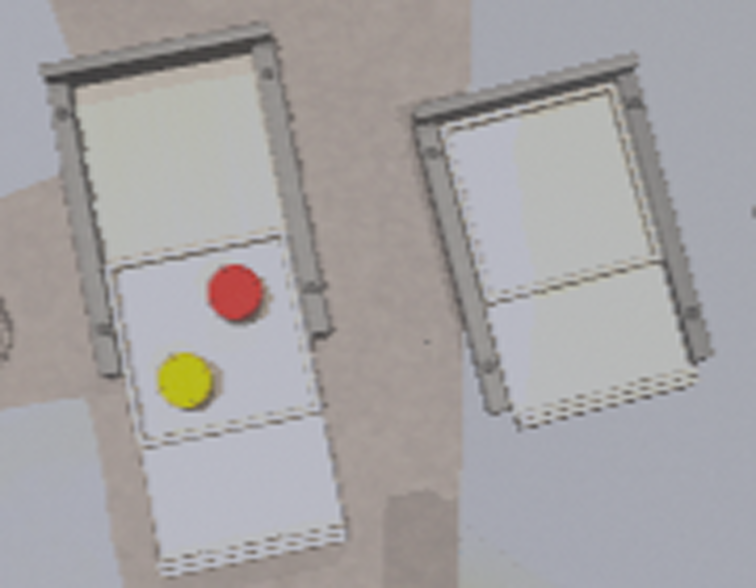

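Run:
```python
from h import *
f=lambda x,y:ray("top",x/4.2+154.6,y/4.2+114.6,.044)
m=lambda a,b:(f(*a)+f(*b))/2
n=np.linalg.norm
print("pot travel",n(m((162,575),(346,540))-m((127,390),(313,352))))
print("empty lip-back",n((m((520,428),(697,382))-ray("top",523.5/4.2+154.6,79/4.2+114.6,.046))[:2]), "L shut ref .178")
print("empty travel",n(m((520,428),(697,382))-m((555,562),(733,520))))
```

```text
pot travel 0.09986882966462343
empty lip-back 0.18161535167153875 L shut ref .178
empty travel 0.07403611823695629
```

```bash
python3 -c "
from workcell import bot
print(bot.observe()['force'],bot.job_done())"
```

```text
the job is handed in; nothing more can be done
[-0.64042614  0.36445791 -0.50227531] None
```

I pushed the empty (right) tray home with the closed fingers on its front face. Then I lowered the closed fingers onto the bare floor behind the pot tray's lip and drew that tray out. After that I moved the arm clear and handed the job in at about 16.8 s of the 51 s allowed; no verdict is reported.

**Empty tray:** I felt its stop at about 18 N. It travelled about 74 mm, and its lip now measures 181.6 mm from the back of the dock, against 182 mm nominal when home.

**Pot tray:** I felt its stop at about 37 N. In the top view it travelled 99.9 mm, against the 100 mm stop.

**Pots and bystanders:** In the last pictures both pots stand upright on the bed. The beaker, the stopper and the tape look unmoved. I judged these by eye only and measured neither tilt nor position. The arm hid part of the stopper and tape from the top camera, but the scene view showed both.

**Disagreement:** The scene camera placed the lips 4–8 mm from where the top camera did. I relied on the top view, which matched the contact at the empty tray's stop to about 1 mm. The top view had put the pot tray's lip 178 mm from the dock's back when shut, against 182 mm nominal, so I allowed for that when lowering the fingers.

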